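Pull the stopper pin and snap the cap onto a tablet bottle

TASK

Draw the orange-headed stopper pin out of the bottle neck and park it in the notch of the blue bracket on the side of the stand, hanging upright by its head, and let go of it. Then take the loose white cap and press it straight down on the neck until it clicks; keep pressing after the click until it is fully home on the blue sealing ring, and finish while still holding the cap firmly pressed down there. Leave the jar, the cup and the carton where they are.

Things in the scene. Friction and masses are not known exactly. Their poses are not given: they have to be found in the camera images.
- stand: Fixed stand holding an amber bottle 54 mm across; origin on the bench under the bottle's axis; z up, y from the neck to the notch. Bottle shoulder at 60 mm. Base plate 12 mm high, +-45 mm in x, -43 to +87 mm in y; low blue clamp jaw on the -y side, top 42 mm high.
- neck_top (a point): Centre of the top of the white bottle neck, 84 mm above the bench. Neck upright, 30 mm across, tapering to 24 mm over its top 7 mm, 24 mm tall, with a 13 mm bore 30 mm deep. Four rounded blue spring lugs stick out to 36 mm across, centred 13 mm below the top. A blue sealing ring, 41 mm across, lies round its foot, its top 20 mm below the neck top. Axes as the stand's.
- notch (a point): Middle of the parking notch, in the top face of the blue bracket, 60 mm above the bench, 85 mm from the neck axis. A slot 13.6 mm wide, 30 mm long along the stand's y, right through the 8 mm plate, free below; closed 15 mm from here on the neck's side, open at the far (+y) end. The pin can be lowered in from above. Bracket 34 mm wide in x.
- pin_head (a point): Centre of the pin's orange head, an upright cylinder 18 mm across, 40 mm high, to grip. A steel shank 10 mm across, 28 mm long hangs below. At the start the pin stands loose in the neck's bore, its head on the neck top (this point 20 mm above it). Parked, the head's underside rests on the bracket, this point 20 mm above the notch point. z up along the pin. About 40 g.
- pin_tip (a point): Lower end of the pin's shank, on its axis, 48 mm below pin_head.
- cap_center (a point): Centre, half-way up, of the loose white snap cap with a blue dot on top: round, 42 mm across, 36 mm high, standing on the bench open side down. z up along its axis. Solid over its top 11 mm, hollow 25 mm deep below; a bead 3 mm high inside the rim leaves a 32.4 mm opening. About 25 g.
- cap_rim (a point): Centre of the cap's open lower rim, 18 mm below cap_center. On the neck it meets the lugs about 10 mm below the neck top; the push needed rises to about 11 N near 12 mm, then drops (the click) and the lugs even draw the cap down, with up to 6 N, until the bead is past them, about 19 mm below the top; at 20 mm the rim lands on the sealing ring.
- seal (a joint): How far the cap's rim presses the springy blue sealing ring down: 0 free, 0.0025 m at its hard stop. It pushes back with 1 N at first, rising to 11 N at the stop; the cap is fully home when it is pressed down by half or more.
- jar_center (a point): Bystander: centre of a closed amber jar, 44 mm across, 75 mm high. Leave alone.
- cup_center (a point): Bystander: centre of a pale blue, see-through dosing cup, 42 mm across, 42 mm high. Leave alone.
- carton_center (a point): Bystander: centre of a white and green carton, 34 x 60 mm (x, y) and 50 mm high. Leave alone.
Mind the look-alikes: they are no part of the job. What is shaped like the part that bears cap_center but yellow is not meant.

How it is judged:
On the way, in this order (a step that is already met when the one before it is completed fails the run):
1. the pin is drawn right out of the bore (z of pin_tip in the frame of neck_top above 0.003 m), for 0.1 s.
2. the pin hangs upright in the notch and is let go (horizontal distance between each of pin_tip, pin_head and notch below 0.013 m and z of pin_tip in the frame of notch between -0.032 and -0.024 m and angle between pin_head's own z axis and vertical below 0.15 rad and contact force between the fingers and pin below 0.05 N and linear speed of pin below 0.02 m/s), for 0.2 s.
3. the cap has snapped past the lugs of the neck (horizontal distance between cap_rim and neck_top below 0.003 m and angle between cap_center's own z axis and vertical below 0.08 rad and z of cap_rim in the frame of neck_top below -0.0188 m), for 0.1 s.
At the end, for the whole second after the job is handed in: Pin untouched, hanging in the notch by its head (within 13 mm of the notch point, head on bracket within 4 mm, tilt < 0.15 rad). Cap past the lugs, within 3 mm of the neck axis, tilt < 0.08 rad, fingers on it (> 3 N), ring kept pressed > 1.2 mm (about 6 N) through the last second (horizontal distance between each of pin_tip, pin_head and notch below 0.013 m and z of pin_tip in the frame of notch between -0.032 and -0.024 m and angle between pin_head's own z axis and vertical below 0.15 rad and horizontal distance between cap_rim and neck_top below 0.003 m and angle between cap_center's own z axis and vertical below 0.08 rad and contact force between the fingers and pin below 0.05 N and z of cap_rim in the frame of neck_top below -0.0208 m and value of joint seal above 0.0012 m and contact force between the fingers and cap above 3 N and linear speed of cap below 0.01 m/s); the arm keeps its last pose, push and grip.
It fails at once if the jar is shoved more than 25 mm or tipped over (distance of jar_center from where it was at the start of the episode above 0.025 m or angle between jar_center's own z axis and vertical above 0.5 rad).
It fails at once if the cup is shoved more than 25 mm or tipped over (distance of cup_center from where it was at the start of the episode above 0.025 m or angle between cup_center's own z axis and vertical above 0.5 rad).
It fails at once if the carton is shoved more than 25 mm or tipped over (distance of carton_center from where it was at the start of the episode above 0.025 m or angle between carton_center's own z axis and vertical above 0.5 rad).
It also fails if it takes over 56 s, if anything falls off the work surface, if the arm or the gripper's body presses on something with over 40 N, if the wrist force passes 120 N, or if a joint passes its speed limit or range.

ROBOT

A 6-joint arm with a two-finger parallel gripper is mounted at the origin on the work surface. World frame = base frame: x ahead of the robot, y to its left, z up, the work surface at z = 0. Lengths are in m, angles in rad, forces in N, time in s.
With the tool pointing down it reaches from about 0.375 to 0.9 m from the base axis. Payload 3.1 kg.
Tool frame: the origin (TCP) lies on the centre line of the jaws, within the pads' length; the fingertips stand 8 mm ahead of it and the grasp point (between the pads) lies 11 mm behind it; z points along the fingers, y is the line along which they close (so a half turn about z gives the same grasp; the last joint's range is limited). The gripper opens to 87 mm and grips with 3 to 60 N. Pads are 19 mm wide; open, the fingers measure 117 mm over their backs; the gripper's body (75 mm by 190 mm) begins 51 mm behind the grasp point.
Start: joints at [1, 0.527, 1.433, -0, 1.181, -0.178], TCP at [0.239, 0.577, 0.231] pointing down, gripper open.
Joint ranges: [-3.08, 3.08], [-0.75, 2.2], [0.22, 2.44], [-1.43, 4.57], [0, 2.65], [-2.85, 2.85]. Speed limits (rad/s): [2.79, 2.79, 3.14, 3.14, 3.14, 3.14].

INTERFACE

Orientations are given as a unit quaternion [x, y, z, w].
In Python, from rig import robot gives the robot as it stands. The module is installed in compiled form; this text tells all that it offers.
- The arm moves only by the tool send_rows, never from a script. Its argument "increments" is one flat list of numbers, 7 for each row, row after row: the turn, a rotation vector about the world's x, y, z in rad, then the shift along the world's x, y, z in cm, then the opening, from 0 (shut) to 1 (fully open). A call has 1 to 20 rows; each row shifts and turns the commanded pose from where the row before left it; what a row does not reach is not made up. A row lasts 1/12 s, in which the tool goes at most 41.7 mm and 7.16 degrees, less where a joint would pass 70% of its speed; a pose out of reach is approached as far as the arm can. A call is refused whole if a number of a shift passes 4.17 or a number of a turn 0.125, either way. A call with a gripper value outside its range is refused whole. The fingers move at their own pace and stop on an object; "newtons" is the grip in N (left out, the last holds). Time passes only in rows, so rows that do not move let the fingers close. It gives the time, the measured TCP pose, the force, the opening and the grip force at its end, in the units of the state.
- robot.get_obs(): the state, without advancing time (a new reading comes with each control period).
- robot.camera(name): name is "scene" or "top" or "wrist"; returns a dict with "image" (400x640x3 uint8, red, green, blue), "range_z" (400x640 float32, m along the optical axis (not along the pixel's ray), 0 where there is no reading), "fx", "fy", "cx", "cy" (pixels), "dist_coeffs" ([k1, k2, p1, p2, k3] as OpenCV has them; the pictures are not rectified), "R" (3x3) and "t" (3): a world point X has camera coordinates R X + t. Camera axes: x right, y down, z forward; pixel columns grow to the right and rows downward; lengths in m; the calibration is good to about 2 mm. A picture is of the moment at which its call begins.
- robot.hand_in(): hands the job in; it is judged then, once.
The state is a dict: "time": time; "q": joint angles; "joint_velocities": joint speeds; "joint_torque": joint torques, N m; "position": TCP position; "tool_rot": TCP orientation; "ft_force": force on the tool from outside, world axes, zero at the start; "moment": the same for the moment, N m; "grip_width": finger opening in m; "grip_force": force on a finger pad.
Only numpy, scipy, OpenCV 4.12 (cv2) and the standard library are available. Lean on these libraries where they do the work, as an engineer would, in place of code of your own. Each camera call takes 0.05 s, during which the arm holds its last target. There are 200 camera calls.

## Working session

There is one attempt and no reset: what is moved stays moved. The work goes in short steps, Python scripts to look and compute and a tool call to move; the robot and the scene stay as the last step left them, time stands still between calls to the robot, and variables do not carry over. Pictures are saved under pics/ and viewed, at most 10 in all, crops included, and the job is handed in when it is done.

Besides the shell and the picture viewer there is one more tool, called after "Call:" as name(argument=value, ...) on one line, values as JSON. send_rows: Moves the arm, as the interface text tells. Its arguments: {"type":"object","properties":{"increments":{"type":"array"},"newtons":{"type":"number"}},"required":["increments"]}

```bash
mkdir -p pics
cat > h.py <<'E'
import numpy as np, cv2, pickle
from rig import robot
def cam(n):
    c=robot.camera(n); return c
def save(c,fn): cv2.imwrite('pics/'+fn,cv2.cvtColor(c['image'],cv2.COLOR_RGB2BGR))
def ray(c,uv):
    K=np.array([[c['fx'],0,c['cx']],[0,c['fy'],c['cy']],[0,0,1.]])
    p=cv2.undistortPoints(np.array(uv,float).reshape(-1,1,2),K,np.array(c['dist_coeffs'],float)).reshape(-1,2)
    R=np.array(c['R']);t=np.array(c['t'])
    d=np.c_[p,np.ones(len(p))]@R; return -R.T@t,d
def onz(c,uv,z):
    o,d=ray(c,uv); return o+d*((z-o[2])/d[:,2])[:,None]
def px(c,X):
    K=np.array([[c['fx'],0,c['cx']],[0,c['fy'],c['cy']],[0,0,1.]])
    return cv2.projectPoints(np.array(X,float).reshape(-1,1,3),cv2.Rodrigues(np.array(c['R']))[0],np.array(c['t'],float),K,np.array(c['dist_coeffs'],float))[0].reshape(-1,2)
def cloud(c):
    z=c['range_z']; v,u=np.mgrid[:400,:640]
    o,d=ray(c,np.c_[u.ravel(),v.ravel()]); return (o+d*z.reshape(-1,1)).reshape(400,640,3)
def blobs(c,lo,hi,amin=40):
    m=cv2.inRange(cv2.cvtColor(c['image'],cv2.COLOR_RGB2HSV),np.array(lo),np.array(hi))
    n,l,s,ce=cv2.connectedComponentsWithStats(m)
    return [(s[i].tolist(),ce[i].round(1).tolist()) for i in range(1,n) if s[i][4]>=amin]
E
python3 - <<'E'
from h import *
for n in ('top','scene'):
    c=cam(n); save(c,n+'0.png'); pickle.dump(c,open(n+'0.pkl','wb'))
    print(n,c['fx'],(-np.array(c['R']).T@c['t']).round(3),np.array(c['R'])[2].round(3))
    print('orange',blobs(c,(5,150,120),(18,255,255)));print('blue',blobs(c,(100,120,60),(125,255,255)))
s=robot.get_obs();print(s['position'],s['tool_rot'],s['ft_force'])
E
```

```text
top 482.0121213448439 [ 0.48  -0.01   1.241] [ 0.054 -0.009 -0.999]
orange []
blue [([222, 145, 7, 8, 41], [225.0, 148.4]), ([204, 175, 7, 7, 45], [207.0, 178.0]), ([297, 200, 20, 15, 142], [308.7, 207.2]), ([346, 200, 8, 30, 103], [349.1, 214.6]), ([101, 237, 7, 18, 71], [104.3, 245.5])]
scene 417.4931792496453 [ 1.192 -0.127  0.573] [-0.794  0.137 -0.593]
orange [([276, 174, 8, 19, 90], [279.6, 181.5])]
blue [([395, 0, 106, 12, 467], [447.6, 7.1]), ([525, 0, 73, 120, 3524], [559.1, 58.2]), ([604, 0, 28, 18, 402], [617.2, 8.4]), ([5, 5, 126, 25, 663], [70.9, 22.2]), ([131, 10, 108, 14, 528], [185.2, 17.5]), ([522, 25, 27, 5, 70], [534.8, 27.1]), ([570, 29, 70, 79, 3911], [609.4, 72.6]), ([520, 31, 30, 18, 317], [535.6, 37.4]), ([405, 57, 78, 44, 2153], [442.2, 79.0]), ([563, 118, 49, 37, 554], [586.5, 137.6]), ([510, 156, 77, 21, 498], [544.9, 166.7]), ([262, 199, 7, 32, 141], [265.0, 214.9]), ([272, 199, 19, 8, 44], [280.6, 203.1]), ([306, 198, 25, 26, 351], [314.6, 207.7]), ([443, 216, 9, 6, 40], [447.0, 218.4]), ([438, 244, 10, 7, 50], [442.5, 246.7])]
[0.23883688 0.57686399 0.22967104] [ 1.95111700e-01  9.80780543e-01 -9.11040269e-04 -3.48416961e-04] [-1.15815234 -0.24820515  0.15538053]
```

View pics/top0.png

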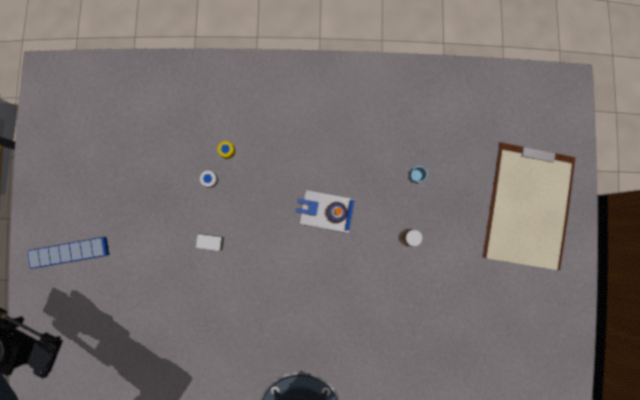

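View pics/scene0.png

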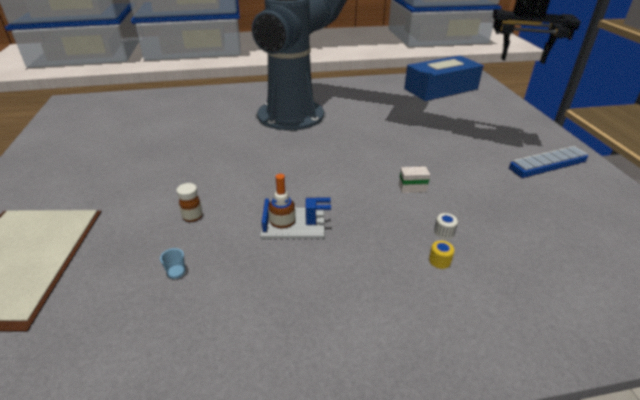

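The top view shows the pin head at about (338,211), the blue bracket at about (307,207), the white cap at (208,178) and the yellow look-alike at (226,149). The jar is at (413,238), the cup at (418,174) and the carton at (209,242). The scene view agrees: pin (280,182), bracket (315,208), white cap (447,222).

Run:
```python
from h import *
c=pickle.load(open('top0.pkl','rb'))
print('orange',blobs(c,(3,100,90),(20,255,255),15))
P=cloud(c)
for n,uv,z in (('pin',(338,211),.124),('cap',(207,178),.036),('brk',(308.7,207.2),.06),('jaw',(349.1,214.6),.042),('yel',(225,148.4),.036),('carton',(209,242),.05),('jar',(413,238),.075),('cup',(418,174),.04)):
    print(n,onz(c,[uv],z)[0].round(4),P[int(uv[1]),int(uv[0])].round(3))
im=cv2.resize(c['image'][170:250,180:380],None,fx=4,fy=4,interpolation=2)
s=pickle.load(open('scene0.pkl','rb'));im2=cv2.resize(s['image'][165:245,240:370],None,fx=3,fy=3,interpolation=2)
o=np.zeros((560,800,3),np.uint8);o[:320]=im;o[320:,:390]=im2
cv2.imwrite('pics/z1.png',o[...,::-1])
print('sc pin-head',onz(s,[(279.6,181.5)],.104))
```

```text
orange [([334, 208, 9, 7, 48], [337.9, 211.0])]
pin [ 0.521  -0.0807  0.124 ] [ 0.521 -0.081  0.126]
cap [0.6002 0.2455 0.036 ] [0.6   0.246 0.036]
brk [ 0.5311 -0.0126  0.06  ] [ 0.534 -0.011  0.012]
jaw [ 0.5156 -0.1137  0.042 ] [ 0.517 -0.113  0.045]
yel [0.6764 0.2024 0.036 ] [0.678 0.203 0.033]
carton [0.4399 0.2324 0.05  ] [0.44  0.232 0.051]
jar [ 0.4609 -0.268   0.075 ] [ 0.461 -0.267  0.078]
cup [ 0.6218 -0.2869  0.04  ] [ 0.626 -0.295  0.004]
sc pin-head [[ 0.51299415 -0.08176374  0.104     ]]
```

View pics/z1.png

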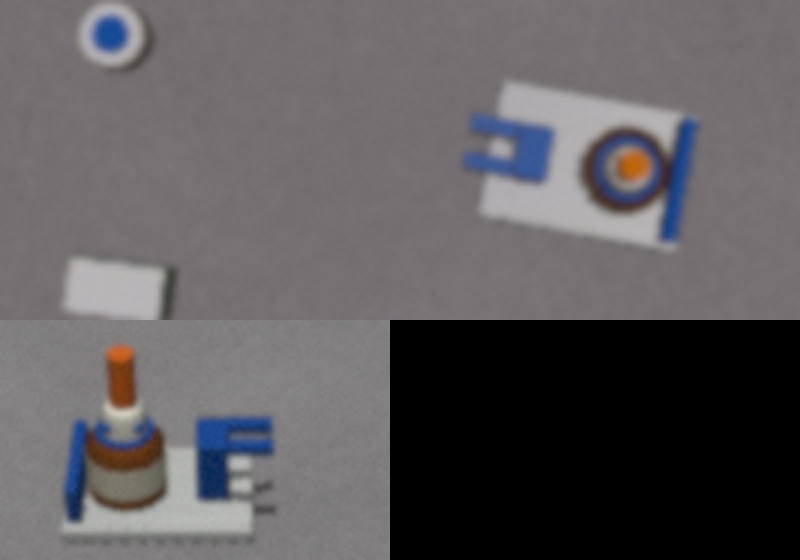

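The crop shows the stand's y axis (neck to notch) turned about 11° from world +y. I'll go above the pin now.

Call:
send_rows(increments=[0,0,0,1.41,-3.28,0,0.5,0,0,0,1.41,-3.28,0,0.5,0,0,0,1.41,-3.28,0,0.5,0,0,0,1.41,-3.28,0,0.5,0,0,0,1.41,-3.28,0,0.5,0,0,0,1.41,-3.28,0,0.5,0,0,0,1.41,-3.28,0,0.5,0,0,0,1.41,-3.28,0,0.5,0,0,0,1.41,-3.28,0,0.5,0,0,0,1.41,-3.28,0,0.5,0,0,0,1.41,-3.28,0,0.5,0,0,0,1.41,-3.28,0,0.5,0,0,0,1.41,-3.28,0,0.5,0,0,0,1.41,-3.28,0,0.5,0,0,0,1.41,-3.28,0,0.5,0,0,0,1.41,-3.28,0,0.5,0,0,0,1.41,-3.28,0,0.5,0,0,0,1.41,-3.28,0,0.5,0,0,0,1.41,-3.28,0,0.5,0,0,0,1.41,-3.28,0,0.5])

```text
time: 1.77
position: [0.5213, -0.0803, 0.2302]
tool_rot: [0.195, 0.981, 0.0, -0.0]
ft_force: [0.1, 0.9, 0.4]
grip_width: 0.0438
grip_force: 0.0
```

Run:
```python
from h import *
c=cam('wrist'); save(c,'w1.png'); pickle.dump(c,open('w1.pkl','wb'))
s=robot.get_obs();print(s['time'],s['position'].round(4),s['tool_rot'].round(3),s['ft_force'].round(2))
print((-np.array(c['R']).T@c['t']).round(3),np.array(c['R']).round(3))
print('orange',blobs(c,(3,100,60),(20,255,255)));print('blue',blobs(c,(100,120,40),(125,255,255)))
```

```text
1.8167 [ 0.5259 -0.0871  0.2307] [ 0.197  0.98  -0.003  0.003] [ 3.83 -3.56  0.24]
[ 0.452 -0.051  0.384] [[ 0.384  0.924  0.   ]
 [ 0.888 -0.369  0.276]
 [ 0.255 -0.106 -0.961]]
orange [([299, 162, 42, 45, 740], [319.7, 183.8]), ([158, 178, 29, 31, 332], [176.5, 190.0]), ([51, 209, 21, 32, 201], [61.3, 224.3]), ([230, 248, 15, 48, 413], [235.6, 272.0]), ([395, 248, 16, 48, 406], [404.0, 272.6]), ([217, 303, 301, 19, 3954], [376.4, 313.8]), ([482, 372, 17, 16, 227], [490.2, 379.9])]
blue [([570, 133, 16, 17, 214], [577.5, 140.8]), ([284, 155, 21, 60, 462], [294.4, 183.6]), ([354, 154, 49, 33, 855], [374.3, 170.2]), ([304, 169, 33, 26, 178], [320.6, 177.9]), ([548, 199, 16, 14, 164], [555.5, 205.3])]
```

View pics/w1.png

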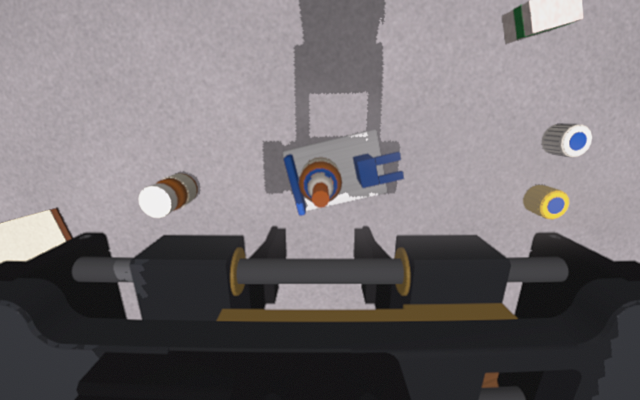

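The wrist view shows the pin head top at about (320,193), the bracket fork at about (378,169) with its slot opening right, and the white cap at (573,140). The arm was still settling, so I'll hold and then measure.

Call:
send_rows(increments=[0,0,0,0,0,-1.5,0.5,0,0,0,0,0,-1.5,0.5,0,0,0,0,0,0,0.5,0,0,0,0,0,0,0.5,0,0,0,0,0,0,0.5,0,0,0,0,0,0,0.5])

```text
time: 2.32
position: [0.5217, -0.0784, 0.2014]
tool_rot: [0.195, 0.981, -0.0, 0.001]
ft_force: [-0.3, -0.4, -0.2]
grip_width: 0.0441
grip_force: 0.0
```

Run:
```python
from h import *
c=cam('wrist'); pickle.dump(c,open('w2.pkl','wb'))
s=robot.get_obs();print(s['time'],s['position'].round(4),s['tool_rot'].round(4))
for h in ((3,100,60),(20,255,255)),:
    print([b for b in blobs(c,*h) if b[1][1]<230])
print([b for b in blobs(c,(100,120,40),(125,255,255)) if b[1][1]<230])
P=cloud(c); hs=cv2.cvtColor(c['image'],cv2.COLOR_RGB2HSV)
o=cv2.inRange(hs,(3,100,60),(20,255,255))>0
Q=P[o&(P[...,2]>.115)&(P[...,2]<.135)&(abs(P[...,1]+.08)<.03)];print('head top',len(Q),Q.mean(0),(Q.max(0)+Q.min(0))/2,np.ptp(Q,axis=0))
b=cv2.inRange(hs,(100,120,40),(125,255,255))>0
m=b&(abs(P[...,2]-.06)<.008)&(P[...,1]>-.05)&(P[...,1]<.06)
v,u=np.nonzero(m);X=onz(c,np.c_[u,v],.06)[:,:2];print(len(X))
r=cv2.minAreaRect(X.astype(np.float32)*1000);print('bracket top rect mm',r,cv2.boxPoints(r).round(1).tolist())
o=cv2.resize(c['image'][120:240,250:410],None,fx=5,fy=5,interpolation=2);cv2.imwrite('pics/z2.png',o[...,::-1])
```

```text
2.3667 [ 0.5217 -0.0784  0.2014] [ 1.948e-01  9.808e-01 -2.000e-04  9.000e-04]
[([296, 165, 46, 53, 922], [318.0, 190.2]), ([142, 183, 33, 34, 429], [162.9, 196.1])]
[([589, 134, 17, 19, 250], [597.1, 143.1]), ([355, 157, 54, 36, 1077], [377.6, 174.2]), ([279, 158, 23, 65, 535], [290.4, 188.0]), ([301, 174, 35, 28, 213], [317.8, 183.2]), ([564, 205, 17, 15, 193], [572.0, 212.1])]
head top 306 [ 0.5209421  -0.07872324  0.12329386] [ 0.52183221 -0.07891059  0.12056361] [0.01683979 0.01653786 0.01008874]
986
bracket top rect mm ((532.5509033203125, -7.241727828979492), (51.767765045166016, 33.08238220214844), 79.7855224609375) [[511.70001220703125, -29.799999237060547], [544.2000122070312, -35.599998474121094], [553.4000244140625, 15.300000190734863], [520.9000244140625, 21.200000762939453]]
```

View pics/z2.png

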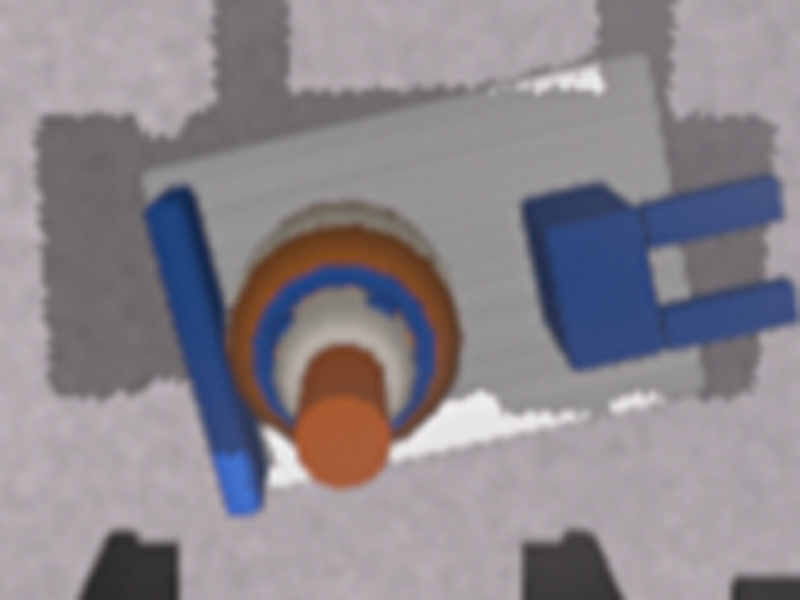

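The crop shows the head top centred at (344,443). The slot's closed edge is at (654,277) and its open end at (786,250).

Run:
```python
from h import *
c=pickle.load(open('w2.pkl','rb'))
f=lambda p:((np.array(p)+.5)/5-.5+[250,120])
S=onz(c,[f((654,277)),f((786,250))],.06);print(S,S.mean(0),np.linalg.norm(S[1]-S[0]))
H=onz(c,[f((344,443))],.124)[0];print('head',H)
u=(S[1]-S[0]);th=np.arctan2(u[1],u[0]);print(np.degrees(th))
th=np.radians(79.8);n=H+.085*np.array([np.cos(th),np.sin(th),0]);print('notch from head',n)
```

```text
[[ 0.53225938 -0.01014585  0.06      ]
 [ 0.53759012  0.01848325  0.06      ]] [0.53492475 0.0041687  0.06      ] 0.02912115676565647
head [ 0.52216047 -0.07892468  0.124     ]
79.45230844697012
notch from head [0.53721267 0.00473195 0.124     ]
```

Call:
send_rows(increments=[0,0,0,0,0,-2,0.5,0,0,0,0,0,-2,0.5,0,0,0,0,0,-2,0.5,0,0,0,0,0,-2,0.5,0,0,0,0,0,-1,0.5,0,0,0,0,0,-1,0.5,0,0,0,0,0,0,0.5,0,0,0,0,0,0,0.1,0,0,0,0,0,0,0.1,0,0,0,0,0,0,0.1,0,0,0,0,0,0,0.1,0,0,0,0,0,0,0.1,0,0,0,0,0,0,0.1,0,0,0,0,0,0,0.1], newtons=15)

```text
time: 3.53
position: [0.5216, -0.0788, 0.1012]
tool_rot: [0.195, 0.981, -0.0, 0.001]
ft_force: [0.1, -0.2, 4.4]
grip_width: 0.0173
grip_force: 15.0
```

Call:
send_rows(increments=[0,0,0,0,0,0.5,0.1,0,0,0,0,0,0.5,0.1,0,0,0,0,0,1,0.1,0,0,0,0,0,1,0.1,0,0,0,0,0,1,0.1,0,0,0,0,0,1,0.1,0,0,0,0,0,0,0.1,0,0,0,0,0,0,0.1,0,0,0,0.28,1.66,0,0.1,0,0,0,0.28,1.66,0,0.1,0,0,0,0.28,1.66,0,0.1,0,0,0,0.28,1.66,0,0.1,0,0,0,0.28,1.66,0,0.1,0,0,0,0,0,0,0.1,0,0,0,0,0,0,0.1,0,0,0,0,0,0,0.1,0,0,0,0,0,0,0.1])

```text
time: 4.95
position: [0.535, 0.0036, 0.1503]
tool_rot: [0.195, 0.981, -0.0, -0.0]
ft_force: [0.2, -0.1, -0.6]
grip_width: 0.0174
grip_force: 15.0
```

Run:
```python
from h import *
s=robot.get_obs();print(s['position'].round(4),s['ft_force'].round(2))
c=cam('wrist'); pickle.dump(c,open('w3.pkl','wb'))
a=cv2.resize(c['image'][140:340,220:420],None,fx=3,fy=3,interpolation=2)
c=cam('scene'); pickle.dump(c,open('s3.pkl','wb'))
b=cv2.resize(c['image'][110:250,260:310+20],None,fx=2.8,fy=2.8,interpolation=2)
o=np.zeros((600,800,3),np.uint8);o[:,:600]=a;o[:b.shape[0],600:600+b.shape[1]]=b
cv2.imwrite('pics/z3.png',o[...,::-1])
```

```text
[0.535  0.0036 0.1503] [ 0.23 -0.1  -0.56]
```

View pics/z3.png

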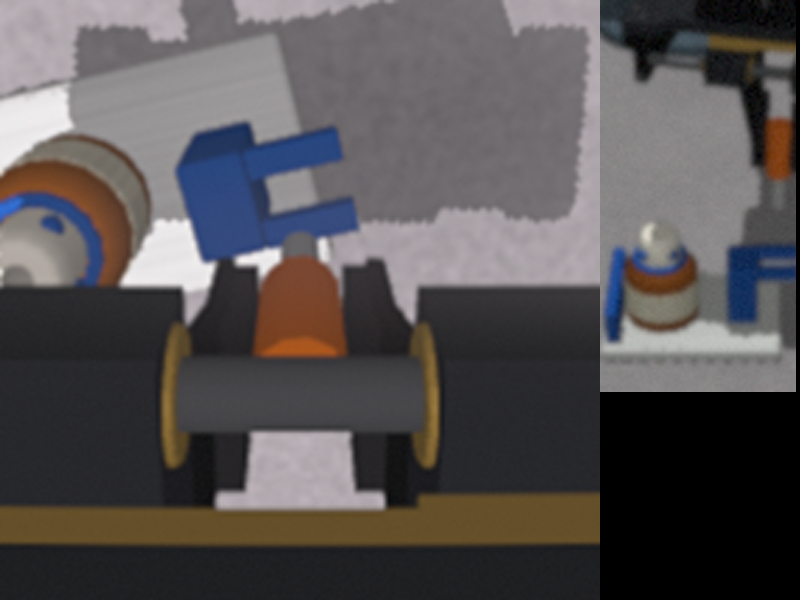

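This crop shows the pin upright in the jaws, with its shank tip near (300,235). The slot's inner corners are about (257,173) and (268,212), its outer corners about (343,157) and (355,200).

Run:
```python
from h import *
c=pickle.load(open('w3.pkl','rb'))
f=lambda p:((np.array(p)+.5)/3-.5+[220,140])
S=onz(c,[f(p) for p in ((257,173),(268,212),(343,157),(355,200))],.06);print(S.round(4),S.mean(0))
T=onz(c,[f((300,243))],.105);print('shank end near',T)
p=px(c,[[.535,.0036,.105],[.535,.0036,.133]]);print('pred axis px zoom',((p-[220,140]+.5)*3).round(1))
hs=cv2.cvtColor(c['image'],cv2.COLOR_RGB2HSV); o=cv2.inRange(hs,(3,120,60),(20,255,255))[:,290:350]
for v in (232,236,240,245,250,255):
    u=np.nonzero(o[v])[0]+290; print(v,u.min(),u.max())
s=pickle.load(open('s3.pkl','rb'))
hs=cv2.cvtColor(s['image'],cv2.COLOR_RGB2HSV); o=cv2.inRange(hs,(3,150,100),(18,255,255))[:,300:345]
for v in range(150,180,4):
    u=np.nonzero(o[v])[0]+300; print(v,u.min() if len(u) else 0,u.max() if len(u) else 0)
print(px(s,[[.535,.0036,.105],[.535,.0036,.133],[.535,.0036,.153]]))
```

```text
[[ 0.5249 -0.0056  0.06  ]
 [ 0.5378 -0.0075  0.06  ]
 [ 0.5303  0.0207  0.06  ]
 [ 0.5445  0.019   0.06  ]] [0.53437614 0.00666145 0.06      ]
shank end near [[0.53539917 0.00435744 0.105     ]]
pred axis px zoom [[297.2 243.2]
 [296.6 287.4]]
232 309 330
236 308 331
240 306 332
245 306 333
250 305 334
255 304 335
150 0 0
154 320 327
158 320 327
162 320 326
166 320 326
170 320 326
174 0 0
178 0 0
[[324.21000121 183.37291207]
 [324.4423316  171.40270068]
 [324.61395895 162.5460386 ]]
```

Call:
send_rows(increments=[0,0,0,-0.07,0.2,0,0.1,0,0,0,0,0,-1,0.1,0,0,0,0,0,-1,0.1,0,0,0,0,0,-1,0.1,0,0,0,0,0,-1,0.1,0,0,0,0,0,0,0.1,0,0,0,0,0,-0.4,0.1,0,0,0,0,0,-0.4,0.1,0,0,0,0,0,-0.4,0.1,0,0,0,0,0,-0.4,0.1,0,0,0,0,0,0,0.1,0,0,0,0,0,0,0.1])

```text
time: 6.05
position: [0.5344, 0.0064, 0.0944]
tool_rot: [0.195, 0.981, -0.0, -0.0]
ft_force: [0.4, -0.8, 0.4]
grip_width: 0.0172
grip_force: 15.0
```

Call:
send_rows(increments=[0,0,0,0,0,-0.4,0.1,0,0,0,0,0,-0.4,0.1,0,0,0,0,0,-0.4,0.1,0,0,0,0,0,-0.3,0.1,0,0,0,0,0,-0.1,0.1,0,0,0,0,0,0,0.1,0,0,0,0,0,0,0.1,0,0,0,0,0,0,0.1])

```text
time: 6.72
position: [0.5346, 0.0064, 0.0786]
tool_rot: [0.195, 0.981, -0.0, 0.0]
ft_force: [-0.7, 0.6, -1.0]
grip_width: 0.0175
grip_force: 15.0
```

Not yet seated; a few more small steps.

Call:
send_rows(increments=[0,0,0,0,0,-0.1,0.1,0,0,0,0,0,-0.1,0.1,0,0,0,0,0,0,0.1,0,0,0,0,0,0,0.1])

```text
time: 7.05
position: [0.5348, 0.0063, 0.0771]
tool_rot: [0.195, 0.981, -0.0, 0.0]
ft_force: [-0.9, -0.5, 4.6]
grip_width: 0.0175
grip_force: 15.0
```

Seated (force up). Releasing, then rising.

Call:
send_rows(increments=[0,0,0,0,0,0,0.24,0,0,0,0,0,0,0.3,0,0,0,0,0,0,0.4,0,0,0,0,0,0,0.45,0,0,0,0,0,0,0.45,0,0,0,0,0,0,0.45,0,0,0,0,0,0,0.45,0,0,0,0,0,1,0.45,0,0,0,0,0,2,0.45,0,0,0,0,0,2,0.45,0,0,0,0,0,3,0.45,0,0,0,0,0,3,0.45,0,0,0,0,0,2,0.45,0,0,0,0,0,0,0.45,0,0,0,0,0,0,0.45,0,0,0,0,0,0,0.45])

```text
time: 8.38
position: [0.5338, 0.0065, 0.2063]
tool_rot: [0.195, 0.981, -0.0, -0.0]
ft_force: [-0.7, -0.4, -0.4]
grip_width: 0.0389
grip_force: 0.0
```

Run:
```python
from h import *
s=robot.get_obs();print(s['time'],s['position'].round(4),s['ft_force'].round(2))
c=cam('wrist'); pickle.dump(c,open('w4.pkl','wb'))
a=cv2.resize(c['image'][110:260,180:420],None,fx=2.5,fy=2.5,interpolation=2)
S=cam('scene'); b=cv2.resize(S['image'][160:250,240:360],None,fx=2,fy=2,interpolation=2)
o=np.zeros((600,600,3),np.uint8);o[:375]=a;o[375:555,:240]=b
cv2.imwrite('pics/z4.png',o[...,::-1])
P=cloud(c);hs=cv2.cvtColor(c['image'],cv2.COLOR_RGB2HSV);m=cv2.inRange(hs,(3,100,60),(20,255,255))>0
m&=(P[...,1]>-.03)&(P[...,1]<.04);Q=P[m];print('head pts',len(Q),Q.max(0),Q.min(0))
W=P[(P[...,2]>.078)&(P[...,2]<.09)&(P[...,1]<-.05)&(P[...,1]>-.11)&(abs(P[...,0]-.52)<.04)];print('neck top',len(W),W.mean(0),(W.max(0)+W.min(0))/2,np.ptp(W,axis=0))
```

```text
8.3833 [0.5338 0.0065 0.2063] [-0.69 -0.42 -0.41]
head pts 3306 [0.55217377 0.03999672 0.36058143] [ 4.64451708e-01 -1.81854351e-02  3.21538268e-04]
neck top 445 [ 0.52073716 -0.0769646   0.08275252] [ 0.52151482 -0.07820721  0.08176046] [0.02822625 0.02657062 0.00720066]
```

View pics/z4.png

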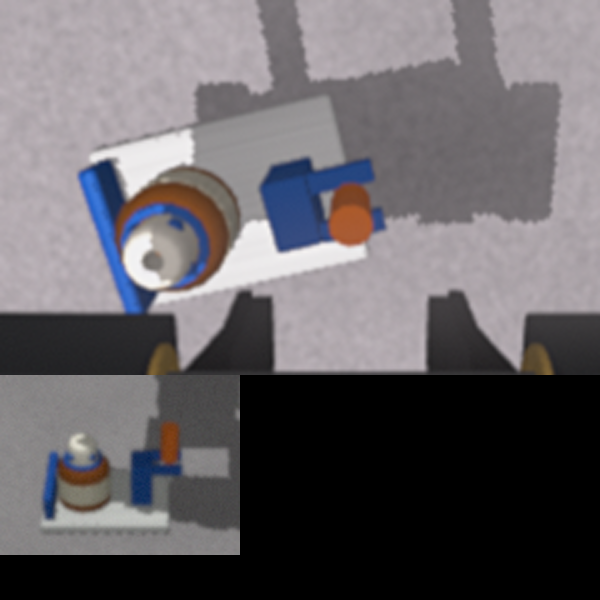

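The pin hangs upright in the notch, head top at (351,222), and is released. The bore centre shows at (152,260). Next I'll go above the cap, opening the fingers.

Call:
send_rows(increments=[0,0,0,0.55,2,0,0.75,0,0,0,0.55,2,0,0.75,0,0,0,0.55,2,0,0.75,0,0,0,0.55,2,0,0.75,0,0,0,0.55,2,0,0.75,0,0,0,0.55,2,0,0.75,0,0,0,0.55,2,0,0.75,0,0,0,0.55,2,0,0.75,0,0,0,0.55,2,0,0.75,0,0,0,0.55,2,0,0.75,0,0,0,0.55,2,-1.5,0.75,0,0,0,0.55,1.9,-1.5,0.75,0,0,0,0,0,-1.5,0.75,0,0,0,0,0,-1.5,0.75,0,0,0,0,0,0,0.75,0,0,0,0,0,0,0.75,0,0,0,0,0,0,0.75,0,0,0,0,0,0,0.75])

```text
time: 9.98
position: [0.6011, 0.2452, 0.1473]
tool_rot: [0.195, 0.981, 0.0, 0.001]
ft_force: [0.7, -0.5, -1.2]
grip_width: 0.0657
grip_force: 0.0
```

Run:
```python
from h import *
w=pickle.load(open('w4.pkl','rb'));f=lambda p:((np.array(p)+.5)/2.5-.5+[180,110])
print('bore',onz(w,[f((152,260))],.084),'head',onz(w,[f((351,224))],.1))
s=robot.get_obs();print(s['time'],s['position'].round(4),s['grip_width'])
c=cam('wrist'); save(c,'w5.png'); pickle.dump(c,open('w5.pkl','wb'))
for b in blobs(c,(100,120,40),(125,255,255)): print(b,onz(c,[b[1]],.036).round(4))
P=cloud(c);Q=P[(abs(P[...,2]-.036)<.005)&(abs(P[...,0]-.6)<.03)&(abs(P[...,1]-.2455)<.03)]
print(len(Q),Q.mean(0),(Q.max(0)+Q.min(0))/2,np.ptp(Q,axis=0))
```

```text
bore [[ 0.52151739 -0.07876459  0.084     ]] head [[0.53489356 0.00741029 0.1       ]]
9.9833 [0.6011 0.2452 0.1473] 0.06573933369644319
([310, 186, 22, 21, 361], [320.3, 196.1]) [[0.6008 0.247  0.036 ]]
([0, 210, 8, 12, 64], [2.5, 215.6]) [[ 0.4889 -0.0793  0.036 ]]
([31, 210, 58, 28, 683], [59.5, 222.8]) [[ 0.5212 -0.0217  0.036 ]]
([0, 237, 16, 25, 152], [8.7, 249.2]) [[ 0.5235 -0.1004  0.036 ]]
1266 [0.59970655 0.24708993 0.0360452 ] [0.60058138 0.24653599 0.03501731] [0.04065126 0.04107337 0.00723196]
```

View pics/w5.png

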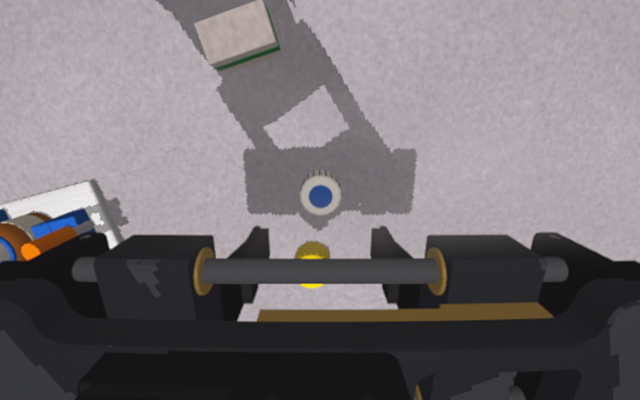

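The cap's blue dot is at (320,196), between the fingers; the yellow one is behind and clear of them. Descend and grip.

Call:
send_rows(increments=[0,0,0,0,0.15,-2,0.75,0,0,0,0,0,-2,0.75,0,0,0,0,0,-2,0.75,0,0,0,0,0,-2,0.75,0,0,0,0,0,-2,0.75,0,0,0,0,0,-1.5,0.75,0,0,0,0,0,-1,0.75,0,0,0,0,0,-0.7,0.75,0,0,0,0,0,0,0.75,0,0,0,0,0,0,0.75,0,0,0,0,0,0,0.4,0,0,0,0,0,0,0.4,0,0,0,0,0,0,0.4,0,0,0,0,0,0,0.4,0,0,0,0,0,0,0.4,0,0,0,0,0,0,0.4,0,0,0,0,0,0,0.4,0,0,0,0,0,0,0.4], newtons=45)

```text
time: 11.53
position: [0.6008, 0.247, 0.0151]
tool_rot: [0.195, 0.981, 0.0, 0.0]
ft_force: [-0.5, -0.1, 3.8]
grip_width: 0.0408
grip_force: 45.0
```

Call:
send_rows(increments=[0,0,0,0,0,1,0.4,0,0,0,0,0,2,0.4,0,0,0,0,0,3,0.4,0,0,0,0,0,3,0.4,0,0,0,0,0,3,0.4,0,0,0,0,0,3,0.4,0,0,0,-0.66,-2.71,0,0.4,0,0,0,-0.66,-2.71,0,0.4,0,0,0,-0.66,-2.71,0,0.4,0,0,0,-0.66,-2.71,0,0.4,0,0,0,-0.66,-2.71,0,0.4,0,0,0,-0.66,-2.71,0,0.4,0,0,0,-0.66,-2.71,0,0.4,0,0,0,-0.66,-2.71,0,0.4,0,0,0,-0.66,-2.71,0,0.4,0,0,0,-0.66,-2.71,0,0.4,0,0,0,-0.66,-2.71,0,0.4,0,0,0,-0.66,-2.71,0,0.4,0,0,0,0,0,0,0.4,0,0,0,0,0,0,0.4])

```text
time: 13.2
position: [0.521, -0.0795, 0.1649]
tool_rot: [0.197, 0.98, 0.0, 0.0]
ft_force: [1.1, 0.7, -0.4]
grip_width: 0.0404
grip_force: 45.0
```

Call:
send_rows(increments=[0,0,0,0,0,0,0.4,0,0,0,0,0,0,0.4,0,0,0,0,0,0,0.4])

```text
time: 13.45
position: [0.5214, -0.0771, 0.1646]
tool_rot: [0.194, 0.981, 0.0, -0.0]
ft_force: [0.0, -0.4, -0.1]
grip_width: 0.0406
grip_force: 45.0
```

Run:
```python
from h import *
s=robot.get_obs();print(s['time'],s['position'].round(4),s['ft_force'].round(2))
c=cam('wrist')
a=cv2.resize(c['image'][120:290,220:420],None,fx=3,fy=3,interpolation=2);cv2.imwrite('pics/z6.png',a[...,::-1])
pickle.dump(c,open('w6.pkl','wb'))
for b in blobs(c,(100,120,40),(125,255,255)):
    print(b,onz(c,[b[1]],s['position'][2]+.021).round(4))
P=cloud(c);zt=s['position'][2]+.021;Q=P[(abs(P[...,2]-zt)<.004)&(np.hypot(P[...,0]-.5215,P[...,1]+.0785)<.028)]
print(len(Q),Q.mean(0),np.ptp(Q,axis=0))
A=np.c_[Q[:,:2],np.ones(len(Q))];print('slope',np.linalg.lstsq(A,Q[:,2],rcond=None)[0])
```

```text
13.45 [ 0.5214 -0.0771  0.1646] [ 0.   -0.39 -0.12]
([273, 163, 23, 65, 585], [284.1, 190.7]) [[ 0.477  -0.0771  0.1856]]
([358, 163, 58, 41, 1258], [380.9, 180.8]) [[ 0.4907 -0.0308  0.1856]]
([298, 182, 39, 30, 276], [316.9, 192.3]) [[ 0.484  -0.0623  0.1856]]
([589, 216, 18, 17, 237], [597.6, 223.9]) [[0.5581 0.0712 0.1856]]
([300, 246, 40, 13, 389], [319.6, 253.0]) [[ 0.5156 -0.0739  0.1856]]
2464 [ 0.51523956 -0.0744329   0.18519437] [0.04254205 0.04707093 0.00797531]
slope [ 0.01300516 -0.00984945  0.17776048]
```

View pics/z6.png

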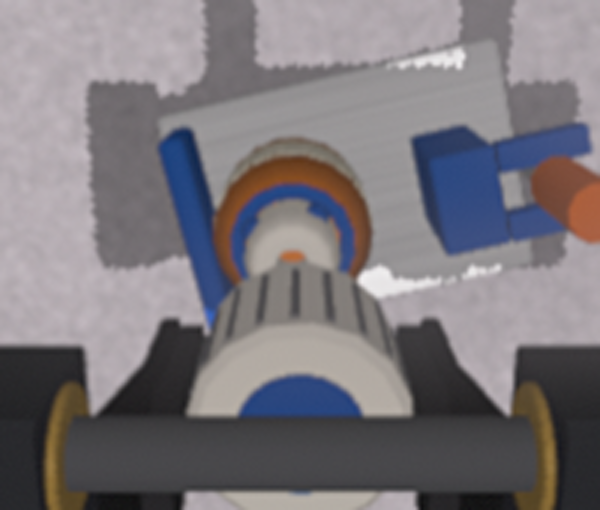

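The crop shows the cap held level over the neck, with the pin still parked at (580,200). There's a small orange patch at (291,257) by the neck top, so I'll check where the bore should project.

Run:
```python
from h import *
c=pickle.load(open('w6.pkl','rb'))
z=lambda p:((p-[220,120]+.5)*3-.5).round(1)
print('bore top',z(px(c,[[.5217,-.0787,.084]])),'bore bottom',z(px(c,[[.5217,-.0787,.054]])), 'near/far edge',z(px(c,[[.5217-.006,-.0787+.0025,.084],[.5217-.011,-.0787+.0046,.084]])))
print(c['image'][205,315:320].tolist(), cloud(c)[205,317])
s=robot.get_obs();print(s['time'],s['position'].round(4))
```

```text
bore top [[292.7 263.6]] bore bottom [[293.4 235.7]] near/far edge [[292.7 242.7]
 [292.8 225. ]]
[[178, 106, 60], [179, 105, 55], [179, 105, 54], [180, 106, 56], [178, 106, 59]] [ 0.52644462 -0.08113589  0.05965686]
13.5 [ 0.5214 -0.0772  0.1646]
```

The patch is the amber bottle floor seen through the bore, so there is no obstruction. Centre over the neck and lower to just above the lugs.

Call:
send_rows(increments=[0,0,0,0,-0.15,0,0.4,0,0,0,0,0,-1,0.4,0,0,0,0,0,-1.5,0.4,0,0,0,0,0,-1.5,0.4,0,0,0,0,0,-1,0.4,0,0,0,0,0,0,0.4,0,0,0,0,0,-0.6,0.4,0,0,0,0,0,-0.6,0.4,0,0,0,0,0,-0.6,0.4,0,0,0,0,0,-0.4,0.4,0,0,0,0,0,0,0.4,0,0,0,0,0,0,0.4], newtons=60)

```text
time: 14.5
position: [0.5212, -0.0798, 0.0924]
tool_rot: [0.195, 0.981, 0.0, -0.0]
ft_force: [0.8, 0.3, -0.2]
grip_width: 0.0402
grip_force: 60.0
```

Call:
send_rows(increments=[0,0,0,0.03,0.08,0,0.4,0,0,0,0,0,-0.2,0.4,0,0,0,0,0,-0.2,0.4,0,0,0,0,0,-0.2,0.4,0,0,0,0,0,0,0.4,0,0,0,0,0,0,0.4])

```text
time: 15.0
position: [0.5219, -0.0795, 0.087]
tool_rot: [0.195, 0.981, -0.0, 0.001]
ft_force: [-0.7, -1.5, 3.8]
grip_width: 0.0401
grip_force: 60.0
```

Call:
send_rows(increments=[0,0,0,0,0,-0.2,0.4,0,0,0,0,0,-0.2,0.4,0,0,0,0,0,-0.2,0.4,0,0,0,0,0,0,0.4,0,0,0,0,0,0,0.4,0,0,0,0,0,0,0.4])

```text
time: 15.5
position: [0.5216, -0.079, 0.0801]
tool_rot: [0.195, 0.981, 0.0, -0.0]
ft_force: [0.5, -1.7, -2.6]
grip_width: 0.0406
grip_force: 60.0
```

Clicked (the lugs now pull down). Pressing on to the ring.

Call:
send_rows(increments=[0,0,0,0,0,-0.1,0.4,0,0,0,0,0,-0.1,0.4,0,0,0,0,0,-0.1,0.4,0,0,0,0,0,0,0.4,0,0,0,0,0,0,0.4,0,0,0,0,0,0,0.4])

```text
time: 16.0
position: [0.5217, -0.0789, 0.0779]
tool_rot: [0.195, 0.981, 0.0, 0.0]
ft_force: [-0.1, -0.3, 5.2]
grip_width: 0.0402
grip_force: 60.0
```

Call:
send_rows(increments=[0,0,0,0,0,-0.1,0.4,0,0,0,0,0,-0.1,0.4,0,0,0,0,0,0,0.4,0,0,0,0,0,0,0.4,0,0,0,0,0,0,0.4,0,0,0,0,0,0,0.4])

```text
time: 16.5
position: [0.5217, -0.0789, 0.0765]
tool_rot: [0.195, 0.981, -0.0, 0.0]
ft_force: [-2.0, 0.8, 10.0]
grip_width: 0.0401
grip_force: 60.0
```

Call:
send_rows(increments=[0,0,0,0,0,-0.1,0.4,0,0,0,0,0,0,0.4,0,0,0,0,0,0,0.4,0,0,0,0,0,0,0.4,0,0,0,0,0,0,0.4,0,0,0,0,0,0,0.4,0,0,0,0,0,0,0.4,0,0,0,0,0,0,0.4])

```text
time: 17.17
position: [0.5217, -0.0789, 0.0764]
tool_rot: [0.195, 0.981, -0.0, 0.0]
ft_force: [-3.2, 1.1, 16.8]
grip_width: 0.0405
grip_force: 60.0
```

Run:
```python
from h import *
s=robot.get_obs();print(s['position'].round(4),s['ft_force'].round(2))
c=cam('scene');b=cv2.resize(c['image'][130:250,230:360],None,fx=4,fy=4,interpolation=2);cv2.imwrite('pics/z7.png',b[...,::-1])
```

```text
[ 0.5217 -0.0789  0.0764] [-3.2   1.07 16.84]
```

View pics/z7.png

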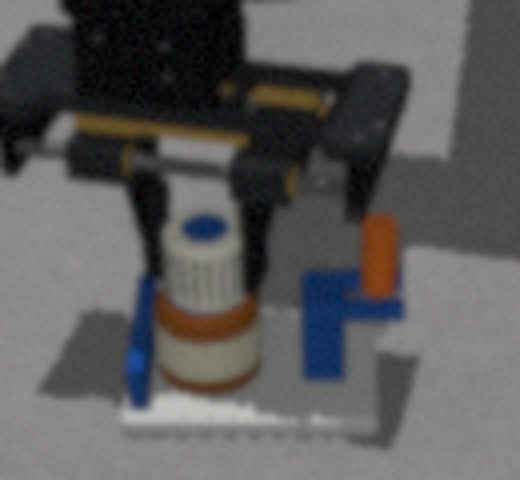

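The cap sits level and fully down on the bottle at about (205,265), against the seal's hard stop at roughly 17 N. The pin hangs upright in the notch at (380,255). Handing in.

```bash
python3 -c "
from rig import robot; print(robot.hand_in())"
```

```text
the job is handed in; nothing more can be done
None
```

I handed the job in with the pin parked upright in the notch and let go, and the cap clicked on and held pressed on the sealing ring at about 17 N; the hand-in returned no verdict.

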